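# Gauge the milled flat of a turned plug on the indexing slide

## Task

Check the milled flat on the slide gauge: take the turned plug that has the flat milled on it (not the round blank), stand it in the pins of the carrier's nest with its flat facing the dial gauge's side of the slide, and close the toggle clamp on it. Then, with the gauge still swung out of the way, push the carrier along its rods to the next station, so that it clicks into the detent in front of the gauge, and swing the gauge arm in to its stop so that the stylus rests on the flat. Leave it like that, and leave the blank and the other things on the bench where they are.

Things in the scene. Friction and masses are not known exactly. Their poses are not given: they have to be found in the camera images.
- plug: part to gauge: turned steel plug, 56 mm diameter, 60 mm tall, 0.3 to 0.6 kg, standing. From 16 mm up to the top a flat is milled on one side, so from above it is a D: flat 19 mm from the axis (round side 28), 41 mm wide, facing the plug's own +x; 47 mm across the flat. Foot (0 to 16 mm) fully round, 2 mm chamfer. Origin: centre of the underside, z up
- plug_flat (a point): middle of the milled flat, 19 mm from the plug's axis and 38 mm above its underside
- blank: a blank not milled yet, to be left alone: the same turned steel plug, 56 mm diameter and 60 mm tall, but round all over. It stands in one of the two waiting places, the plug in the other. Origin: centre of the underside
- slide_base: indexing slide fixed on the bench: grey base plate 12 mm thick, x -60 to +60, y -75 to +315 mm, end blocks 40 mm high, two guide rods. Origin on the bench under the nest's axis at the loading station; +y = along the rods, the carrier's way to the gauge; +x = the side where the dial gauge stands; z up. Gauge pillar at x 87, y 240 mm. Position and heading vary
- carrier (a joint): travel of the carrier along the rods (+y) in m: 0 in the loading station's detent, 0.140 in the gauging station's, end stop 0.165. A spring ball drops between ridges: leaving a detent takes about 8 N, sliding 1 N; let go within 5 mm of a station it pulls itself in. Aluminium plate 93 x 170 mm, top 50 mm above the bench, with nest, push knob and toggle clamp
- nest (a point): centre of the nest seat on the carrier's top, 50 mm above the bench; axes as slide_base. Six round-headed pins, 8 mm thick, 10 mm high, leave a 59 mm circle for the plug's 56 mm foot; they stand on the +x and -x axes and every 60 degrees, none on the y axis. The clamp is on the +y side, at least 75 mm from the nest's axis while open
- gauge_station (a point): fixed point: where nest is when the carrier is in the gauging station's detent
- carrier_knob (a point): centre of the top of the carrier's push knob, a black upright knob 24 mm diameter whose grip is the upper 27 mm, 101 mm above the bench; it stands 66 mm to -x and 40 mm to +y of the nest's axis, on the front edge (robot's side) of the carrier
- clamp_handle (a joint): toggle clamp handle in rad: 0 open (handle slopes up 50 degrees to +y, clamp arm stands up leaning away from the nest), 0.80 fully closed at its stop (handle almost level, arm down, rubber foot on the plug's top). Press the handle's end down to close, 3 to 6 N; it stays where left. Pivot axis along x, 108 mm to +y of the nest's axis, 100 mm above the bench
- handle_tip (a point): end of the handle's grip on its centre line, 97 mm from the handle's pivot; the grip is a round bar 16 mm thick, from 40 mm to 97 mm from the pivot. It goes from 175 mm above the bench (open) to 107 mm (closed) and moves 34 mm to +y
- gauge_arm (a joint): swing of the gauge arm about its upright pillar in rad: 0 at its stop, stylus pointing along -x of the slide at the gauging station; positive = swung out (counter-clockwise from above, dial away from the carrier). Starts at 0.5 to 0.75; friction 0.2 N m, stays where left. It carries a dial gauge, a 56 mm disc, white face 100 mm above the bench, 100 mm from the pivot
- gauge_pivot (a point): top of the gauge arm's hub, on the swing axis
- gauge_knob (a point): centre of the top of the black upright knob on the gauge arm, 138 mm above the bench, 55 mm from the swing axis; the knob is 20 mm diameter, its grip the upper 26 mm
- gauge_plunger (a joint): how far the gauge's sprung stylus is pushed in, in m: 0 free, 0.007 fully in; with the arm at its stop a seated plug's flat pushes it in about 0.003, a round side would push it right in and keep the arm off its stop. Spring about 0.4 to 1.2 N
- stylus_tip (a point): tip of the gauge's stylus, 88 mm above the bench (38 mm above the nest seat)
- oil_jar: bystander: glass jar with yellow lid, 74 mm diameter, 116 mm tall, behind the slide; origin: centre of the underside
- tape_measure: bystander: yellow tape measure 36 x 84 x 70 mm behind the slide; origin: centre of the underside
- pliers: bystander: red-handled pliers 56 x 168 x 11 mm lying flat in front of the parts; origin: centre of the underside
- nail_box: bystander: small carton of nails 61 x 90 x 51 mm, white and green, behind the parts; origin: centre of the underside
- blue_packet: bystander: blue packet 66 x 110 x 17 mm lying flat behind the parts; origin: centre of the underside
Mind the look-alikes: they are no part of the job. What is shaped like the plug but blue is not meant.

How it is judged:
By the outcome, as a careful person would: the job done as asked, in the order asked, and still so for the second after the job is handed in, with the robot touching nothing.
It also fails if it takes over 72 s, if anything falls off the work surface, if the arm or the gripper's body presses on something with over 40 N, if the wrist force passes 120 N, or if a joint passes its speed limit or range.

## Robot

A 6-joint arm with a two-finger parallel gripper is mounted at the origin on a cart in front of the work surface, level with it; the furniture and walls round the work are solid. World frame = base frame: x ahead of the robot, y to its left, z up, the work surface at z = 0. Lengths are in m, angles in degrees, forces in N, time in s.
With the tool pointing down it reaches from about 0.3 to 0.825 m from the base axis. Payload 5.4 kg.
Tool frame: the origin (TCP) lies between the finger pads; the fingertips stand 19 mm ahead of it and the grasp point (between the pads) is the TCP; z points along the fingers, y is the line along which they close (so a half turn about z gives the same grasp; the last joint's range is limited). The gripper opens to 92 mm and grips with 3 to 60 N. Pads are 20 mm wide; open, the fingers measure 128 mm over their backs; the gripper's body (75 mm by 189 mm) begins 69 mm behind the grasp point.
Start: joints at [55.628, 9.076, 91.501, -0, 79.423, -12.038], TCP at [0.219, 0.532, 0.234] pointing down, gripper open.
Joint ranges: [-166.64, 166.64], [-54.1, 131.32], [10.49, 154.53], [-73.88, 253.88], [9.74, 151.15], [-171.62, 171.62]. Speed limits (degrees/s): [147.25, 147.25, 180, 180, 180, 180].

## Interface

Orientations are given as a 3x3 rotation matrix whose columns are the frame's x, y, z axes.
In Python, from cell import r gives the robot as it stands.
- The arm moves only by the tool move_arm, never from a script. Its argument "increments" is a list of rows, each a list of 2 entries, a list of its own where there are three numbers: the shift along the tool's x, y, z in units of 40 mm (1.0 is 40 mm), then the turn about the tool's z in units of 6 degrees (1.0 is 6 degrees). A call has 1 to 10 rows; each row shifts and turns the commanded pose from where the row before left it, along the tool's axes as they then stand; what a row does not reach is not made up. A row lasts 1/10 s, in which the tool goes at most 50 mm and 8.59 degrees, less where a joint would pass 70% of its speed; a pose out of reach is approached as far as the arm can. A call is refused whole if a number of a shift passes 1 or a number of a turn 1, either way. A call with a gripper value outside its range is refused whole. "hand" is the finger opening in mm, from 0 to 91.9, set as the call begins (left out, the last holds). The fingers move at their own pace and stop on an object; the grip force is fixed at half the most. Time passes only in rows, so rows that do not move let the fingers close. It gives the time, the measured TCP pose, the force, the opening and the grip force at its end, in the units of the state.
- r.get_state(): the state, without advancing time (a new reading comes with each control period).
- r.capture(name): name is "side" or "top" or "wrist"; returns (picture, depth): 400x640x3 uint8, blue, green, red; 400x640 float32, m along the optical axis (not along the pixel's ray), 0 where there is no reading.
- r.camera_info(name): a dict with "mtx" (3x3 intrinsics, pixels), "R" (3x3) and "t" (3): a world point X has camera coordinates R X + t; the wrist camera has in their place "tool_from_camera" (4x4, takes a point from camera to tool coordinates, whose origin is the TCP and whose axes are the flange's). Camera axes: x right, y down, z forward; pixel columns grow to the right and rows downward; lengths in m; the calibration is good to about 2 mm. The wrist camera is an equidistant fisheye: a pixel r from the principal point sees the ray r / f radians off the axis. A picture is of the moment at which its call begins: read the wrist's pose just before it. camera_info takes no time and is no camera call.
- r.close_job(): hands the job in; it is judged then, once.
Trained networks look in the newest picture that a camera, given by its name, has taken for a name from the list of things; names that differ only in an ending like _2 or _b are one class to them, and where a whole thing is asked for, a point or a joint stands for the part that bears it (a point fixed in the world has none). Each returns a list of dicts, best first, with "p" (0 to 1); they miss things now and then, are a little off and sometimes report something else, mostly with a low value. They report only what shows in the picture. A call takes as long as a camera call. They do not tell look-alikes from the thing itself.
- r.search_frame(camera, target): "centre" ([column, row] in pixels, amid what is visible of it).
- r.silhouettes(camera, target): "region" (400x640 bool, what is visible of it) and "centre" ([column, row] in pixels, amid what is visible of it).
The state is a dict: "time": time; "joint_positions": joint angles; "qd": joint speeds; "joint_efforts": joint torques, N m; "position": TCP position; "ee_rot": TCP orientation; "wrist_force": force on the tool from outside, world axes, zero at the start; "ft_torque": the same for the moment, N m; "gripper_width": finger opening in m; "grip_force": force on a finger pad.
Only numpy, scipy, OpenCV 4.12 (cv2) and the standard library are available. Lean on these libraries where they do the work, as an engineer would, in place of code of your own. Each camera call takes 0.05 s, during which the arm holds its last target. There are 200 camera calls.

## Working session

There is one attempt and no reset: what is moved stays moved. The work goes in short steps, Python scripts to look and compute and a tool call to move; the robot and the scene stay as the last step left them, time stands still between calls to the robot, and variables do not carry over. Pictures are saved under pics/ and viewed, at most 11 in all, crops included, and the job is handed in when it is done.

Besides the shell and the picture viewer there is one more tool, called after "Call:" as name([rows], argument=value, ...), one row to a line, values as JSON. move_arm: Moves the arm, as the interface text tells. Its arguments: {"type":"object","properties":{"increments":{"type":"array"},"hand":{"type":"number"}},"required":["increments"]}

```bash
mkdir -p pics
cat > h.py <<'E'
import numpy as np, cv2
from cell import r
def cap(n):
    im,d=r.capture(n); return im,d
def world(n,d,u,v,z=None,st=None):
    """pixel->world by depth (fixed cams), or at plane height z"""
    c=r.camera_info(n);K=np.array(c["mtx"])
    if n=="wrist":
        T=np.array(c["tool_from_camera"]);x=(u-K[0,2])/K[0,0];y=(v-K[1,2])/K[1,1];th=np.hypot(x,y)
        ray=np.array([x/th*np.sin(th),y/th*np.sin(th),np.cos(th)])
        Rw=np.array(st["ee_rot"])@T[:3,:3];o=np.array(st["position"])+np.array(st["ee_rot"])@T[:3,3]
        ray=Rw@ray
        zc=ray@Rw[:,2]
    else:
        R=np.array(c["R"]);t=np.array(c["t"]).ravel();o=-R.T@t
        ray=R.T@np.array([(u-K[0,2])/K[0,0],(v-K[1,2])/K[1,1],1.]);zc=1
    s=(z-o[2])/ray[2] if z is not None else d[int(round(v)),int(round(u))]/zc
    return o+s*ray
E
python3 - <<'E'
from h import *
st=r.get_state();print({k:np.round(v,3).tolist() for k,v in st.items()})
for n in ("top","side"):
    im,d=cap(n);cv2.imwrite(f"pics/{n}0.png",im);np.save(n+"d.npy",d)
    for t in "plug blank slide_base nest carrier_knob handle_tip gauge_pivot gauge_knob stylus_tip clamp_handle oil_jar tape_measure pliers nail_box blue_packet".split():
        for x in r.search_frame(n,t)[:3]:
            if x["p"]>.2:
                u,v=x["centre"];print(n,t,round(x["p"],2),np.round([u,v]),np.round(world(n,d,u,v),3))
E
```

```text
{'time': 0.0, 'joint_positions': [55.628, 9.113, 91.572, 0.001, 79.423, -12.037], 'qd': [-0.092, -0.034, -0.045, -0.037, 0.059, 0.1], 'joint_efforts': [0.0, -38.557, -32.211, 0.07, 0.038, -0.0], 'position': [0.218, 0.531, 0.233], 'ee_rot': [[-0.925, 0.38, -0.001], [0.38, 0.925, -0.002], [0.0, -0.002, -1.0]], 'wrist_force': [-0.394, -0.364, -1.154], 'ft_torque': [-0.019, -0.031, 0.003], 'grip_force': 0.0, 'gripper_width': 0.092}
top plug 0.7 [375. 232.] [ 0.46  -0.269  0.062]
top blank 0.7 [402. 206.] [ 0.545 -0.361  0.063]
top slide_base 0.96 [258. 212.] [0.518 0.104 0.148]
top nest 0.68 [293. 214.] [0.525 0.001 0.047]
top carrier_knob 0.91 [288. 216.] [0.518 0.015 0.053]
top carrier_knob 0.42 [256. 210.] [0.524 0.108 0.158]
top handle_tip 0.4 [254. 208.] [0.527 0.111 0.162]
top gauge_pivot 0.82 [247. 173.] [0.657 0.148 0.094]
top gauge_knob 0.58 [246. 177.] [0.647 0.154 0.079]
top gauge_knob 0.33 [396. 176.] [ 0.655 -0.35   0.02 ]
top stylus_tip 0.48 [290. 216.] [0.517 0.009 0.05 ]
top stylus_tip 0.41 [374. 230.] [ 0.466 -0.267  0.057]
top clamp_handle 0.68 [249. 176.] [ 0.667  0.15
[... 956 characters left out ...]
de gauge_knob 0.77 [253. 263.] [0.651 0.127 0.094]
side gauge_knob 0.37 [330. 250.] [0.517 0.014 0.051]
side clamp_handle 0.73 [368. 187.] [ 0.466 -0.244  0.057]
side clamp_handle 0.58 [311. 242.] [0.525 0.132 0.178]
side clamp_handle 0.58 [328. 248.] [0.516 0.038 0.078]
side oil_jar 0.94 [289. 210.] [ 0.638 -0.075  0.078]
side tape_measure 0.63 [277. 241.] [0.641 0.016 0.056]
side pliers 0.78 [382. 162.] [ 0.449 -0.466  0.013]
side pliers 0.38 [330. 248.] [0.519 0.008 0.05 ]
side pliers 0.22 [311. 194.] [ 0.613 -0.189  0.052]
side nail_box 0.66 [313. 194.] [ 0.609 -0.191  0.051]
side blue_packet 0.92 [310. 175.] [ 0.655 -0.333  0.018]
side blue_packet 0.69 [347. 168.] [ 0.544 -0.35   0.047]
```

```bash
python3 -c "
import cv2,numpy as np
a=cv2.imread('pics/top0.png');b=cv2.imread('pics/side0.png');print(a.shape)"
```

```text
(400, 640, 3)
```

View pics/top0.png

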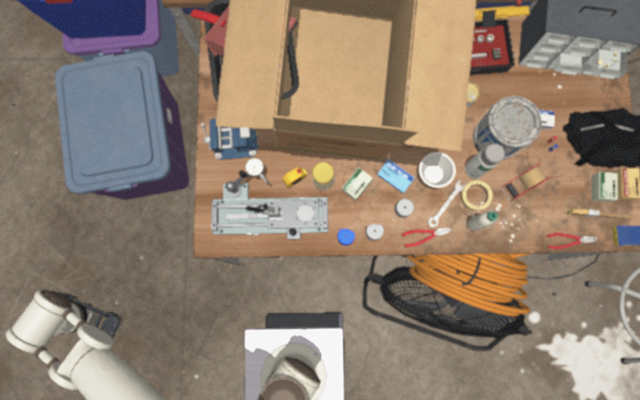

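View pics/side0.png

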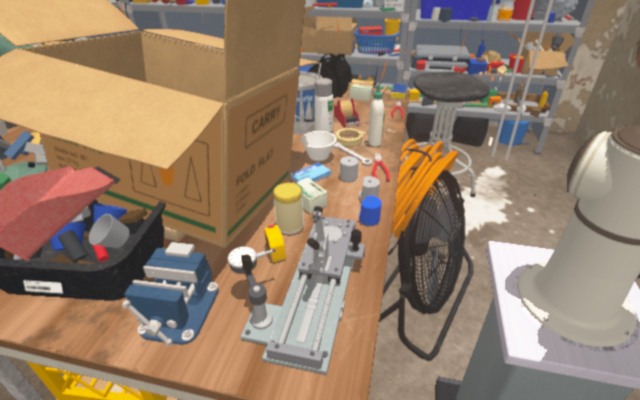

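Top view: the slide spans (213–328, 198–234) with the nest at (305,213) and the carrier knob at (293,233). There are three plug-shaped things: grey at (375,232), grey at (404,207), and blue at (346,237), which is the look-alike. I'll go over the two grey ones to see which has the flat, and straighten the tool to the world axes on the way.

Call:
move_arm([
  [[0,0,-0.4],-0.744],
  [[0,0,-0.4],-0.744],
  [[0,0,-0.4],-0.744],
  [[0,0,-0.4],-0.744],
  [[0,0,-0.4],-0.744],
  [[-0.3,-0.95,0],0],
  [[-0.3,-0.95,0],0],
  [[-0.3,-0.95,0],0],
  [[-0.3,-0.95,0],0],
  [[-0.3,-0.95,0],0],
])

```text
time: 2.6
position: [0.2786, 0.3404, 0.3137]
ee_rot: [[-1.0, -0.0, 0.001], [-0.0, 1.0, 0.0], [-0.001, 0.0, -1.0]]
wrist_force: [0.3, -0.6, 0.0]
gripper_width: 0.0919
grip_force: 0.0
```

Call:
move_arm([
  [[-0.3,-0.95,0],0],
  [[-0.3,-0.95,0],0],
  [[-0.3,-0.95,0],0],
  [[-0.3,-0.95,0],0],
  [[-0.3,-0.95,0],0],
  [[-0.3,-0.95,0],0],
  [[-0.3,-0.95,0],0],
  [[-0.3,-0.95,0],0],
  [[0,0,0],0],
  [[0,0,0],0],
])

```text
time: 3.6
position: [0.3744, 0.0376, 0.3136]
ee_rot: [[-1.0, 0.002, -0.0], [0.002, 1.0, 0.001], [0.0, 0.001, -1.0]]
wrist_force: [0.3, 0.1, 0.1]
gripper_width: 0.0919
grip_force: 0.0
```

Run:
```python
from h import *
c=r.camera_info("wrist");print(np.round(c["tool_from_camera"],3).tolist(),c["mtx"])
st=r.get_state();print(st["time"],np.round(st["position"],4),np.round(st["ee_rot"],3).tolist(),np.round(st["joint_positions"],1))
im,d=cap("wrist");cv2.imwrite("pics/w1.png",im);np.save("w1d.npy",d)
for t in ("plug","blank","carrier_knob","nest"):
    for x in r.search_frame("wrist",t)[:3]:
        u,v=x["centre"];print(t,round(x["p"],2),np.round([u,v]),np.round(world("wrist",d,u,v,st=st),3))
```

```text
[[0.0, -0.972, -0.234, 0.064], [1.0, 0.0, 0.0, 0.0], [-0.0, -0.234, 0.972, -0.151], [0.0, 0.0, 0.0, 1.0]] [[309.70691629   0.         320.07687692]
 [  0.         309.70691629 196.56129282]
 [  0.           0.           1.        ]]
3.6 [0.3744 0.0376 0.3136] [[-1.0, 0.002, -0.0], [0.002, 1.0, 0.001], [0.0, 0.001, -1.0]] [ -12.9  -25.1  113.2    0.    91.9 -102.7]
plug 0.85 [139. 227.] [ 0.456 -0.247  0.059]
plug 0.69 [186. 220.] [ 0.442 -0.159  0.06 ]
plug 0.29 [346. 257.] [0.502 0.075 0.049]
blank 0.16 [302. 260.] [0.506 0.011 0.051]
carrier_knob 0.6 [300. 263.] [0.511 0.008 0.049]
nest 0.7 [304. 260.] [0.507 0.013 0.05 ]
nest 0.68 [236. 326.] [ 0.613 -0.095  0.076]
```

View pics/w1.png

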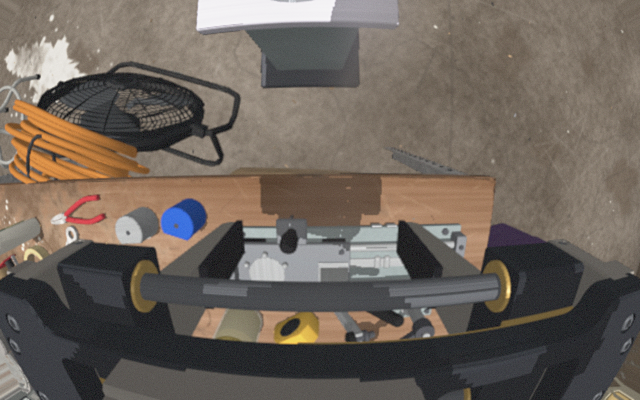

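The wrist view shows a grey plug at (137,225), a blue one at (185,218) and the knob at (289,240). The second grey one is hidden, so I'm going over both.

Call:
move_arm([
  [[-0.15,-0.94,0],0],
  [[-0.15,-0.94,0],0],
  [[-0.15,-0.94,0],0],
  [[-0.15,-0.94,0],0],
  [[-0.15,-0.94,0],0],
  [[-0.15,-0.94,0],0],
  [[-0.15,-0.94,0],0],
  [[-0.15,-0.94,0],0],
  [[-0.15,-0.94,0],0],
  [[0,0,0],0],
])

```text
time: 4.85
position: [0.4286, -0.3031, 0.3127]
ee_rot: [[-1.0, 0.002, -0.001], [0.002, 1.0, 0.0], [0.001, 0.0, -1.0]]
wrist_force: [0.5, 0.5, -0.7]
gripper_width: 0.092
grip_force: 0.0
```

Run:
```python
from h import *
st=r.get_state();print(st["time"],np.round(st["position"],4))
im,d=cap("wrist");np.save("w2d.npy",d);cv2.imwrite("pics/w2f.png",im)
cv2.imwrite("pics/w2.png",cv2.resize(im[120:320,180:460],None,fx=2.8,fy=2.8,interpolation=cv2.INTER_CUBIC))
for t in ("plug","blank"):
    for x in r.silhouettes("wrist",t)[:3]:
        u,v=x["centre"];print(t,round(x["p"],2),np.round([u,v]),np.round(world("wrist",d,u,v,st=st),3),x["region"].sum())
# top-face points height 55..65mm
P=[]
for v in range(120,330,1):
    for u in range(100,540,1):
        if d[v,u]>0:
            p=world("wrist",d,u,v,st=st)
            if .053<p[2]<.068 and p[0]>0.4: P.append(p)
P=np.array(P)
for c in ([.46,-.269],[.545,-.361]):
    q=P[np.hypot(*(P[:,:2]-c).T)<.05];print(c,len(q),q[:,:2].min(0),q[:,:2].max(0),np.median(q[:,2]),cv2.minEnclosingCircle(q[:,:2].astype(np.float32)))
```

```text
4.85 [ 0.4286 -0.3031  0.3127]
plug 0.85 [344. 196.] [ 0.46  -0.271  0.059] 1393
plug 0.66 [407. 184.] [ 0.445 -0.184  0.06 ] 1471
blank 0.78 [272. 245.] [ 0.533 -0.372  0.059] 1514Traceback (most recent call last):
  File "<stdin>", line 13, in <module>
  File "h.py", line 7, in world
    c=r.camera_info(n);K=np.array(c["mtx"])
ValueError: time passes only in moves, steps and waits
```

View pics/w2.png

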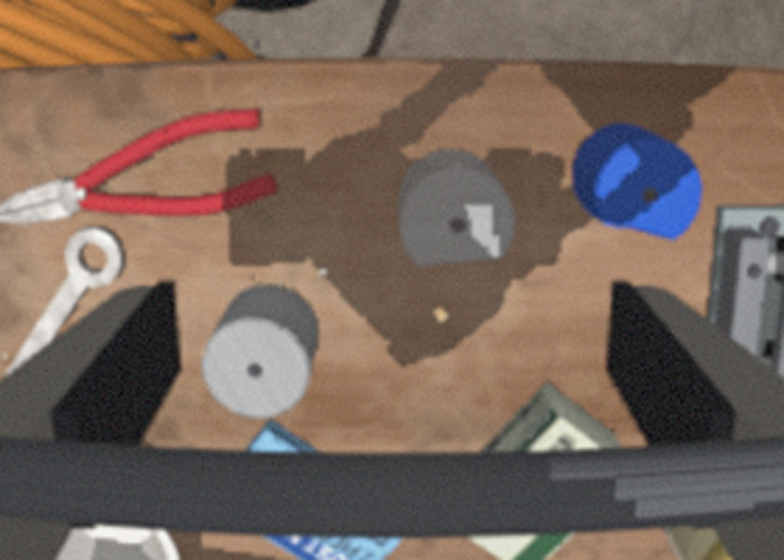

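In the crop, the grey part at (457,215) has a flat on its lower edge (world +x), so it is the plug. The grey one at (257,365) is round, so it is the blank. The blue D at (637,180) is the look-alike. Next I measure the plug's axis and flat heading.

```bash
cat > h.py <<'E'
import numpy as np, cv2
from cell import r
C={n:r.camera_info(n) for n in ("top","side","wrist")}
def world(n,d,u,v,z=None,st=None):
    c=C[n];K=np.array(c["mtx"]);u=np.atleast_1d(u).astype(float);v=np.atleast_1d(v).astype(float)
    x=(u-K[0,2])/K[0,0];y=(v-K[1,2])/K[1,1]
    if n=="wrist":
        T=np.array(c["tool_from_camera"]);th=np.hypot(x,y)+1e-9
        ray=np.stack([x/th*np.sin(th),y/th*np.sin(th),np.cos(th)],1)
        R=np.array(st["ee_rot"])@T[:3,:3];o=np.array(st["position"])+np.array(st["ee_rot"])@T[:3,3]
    else:
        R=np.array(c["R"]).T;o=-R@np.array(c["t"]).ravel();ray=np.stack([x,y,1+0*x],1)
    w=ray@R.T
    s=(z-o[2])/w[:,2] if z is not None else d[np.round(v).astype(int),np.round(u).astype(int)]/ray[:,2]
    return o+s[:,None]*w
def cloud(n,d,st=None,box=(0,400,0,640)):
    v,u=np.mgrid[box[0]:box[1],box[2]:box[3]];u=u.ravel();v=v.ravel()
    k=d[v,u]>0;u=u[k];v=v[k];return world(n,d,u,v,st=st),u,v
E
cat > fitd.py <<'E'
from h import *
from scipy.optimize import minimize
def fitD(q,R=.027,f=.019):
    """D fit to top points: centre & flat heading, by hull"""
    h=cv2.convexHull(q.astype(np.float32))[:,0]
    g=cv2.minEnclosingCircle(h);p=np.vstack([h[i]+(h[(i+1)%len(h)]-h[i])*t for i in range(len(h)) for t in np.linspace(0,1,12)[:-1]])
    w=np.repeat(np.hypot(*(np.roll(h,-1,0)-h).T),11)
    def cost(a):
        e=p-a[:2];n=np.array([np.cos(a[2]),np.sin(a[2])])
        s=np.maximum(np.hypot(*e.T)-a[3],e@n-(a[3]-R+f));return (w*s*s).sum()*1e6
    return g,min((minimize(cost,[*g[0],t,R],method="Nelder-Mead",options=dict(xatol=1e-5,fatol=1e-9,maxiter=4000)) for t in np.arange(0,6.28,.5)),key=lambda o:o.fun)
E
python3 - <<'E'
from fitd import *
st=r.get_state();d=np.load("w2d.npy")
P,u,v=cloud("wrist",d,st,(120,320,180,460))
k=(P[:,2]>.054)&(P[:,2]<.068)
for c in ([.46,-.269],[.535,-.365]):
    q=P[k&(np.hypot(*(P[:,:2]-c).T)<.045)][:,:2]
    g,o=fitD(q);print(len(q),q.min(0),q.max(0),g,np.round(o.x,4),np.degrees(o.x[2]),o.fun)
E
```

```text
1196 [ 0.43842694 -0.29523609] [ 0.48655043 -0.24075731] ((0.4659446179866791, -0.2686822712421417), 0.02890772931277752) [ 0.4659 -0.2684  0.0772  0.0277] 4.420831747643447 0.26691180973938217
1116 [ 0.51402444 -0.39757711] [ 0.56982929 -0.34156085] ((0.5427432656288147, -0.36976364254951477), 0.028927534818649292) [ 0.5445 -0.3688  0.3598  0.0292] 20.615772417922226 5.883396885375246
```

The plug is at (0.466, −0.268) with its flat heading about 4.4°. I'll grip it across the flat and the round back: that squares the flat to the pads, and keeps the wide gripper body clear of the clamp. First I turn the tool and come down above it.

Call:
move_arm([
  [[-0.41,0.435,0],0],
  [[-0.41,0.435,0],0],
  [[0,0,-0.0],1],
  [[0,0,0],1],
  [[0,0,0.3],1],
  [[0,0,0.3],1],
  [[0,0,0.3],1],
  [[0,0,0.3],1],
  [[0,0,0.3],1],
  [[0,0,0.3],1],
], hand=91.9)

```text
time: 6.0
position: [0.4614, -0.264, 0.2417]
ee_rot: [[-0.667, 0.745, 0.001], [0.745, 0.667, -0.0], [-0.001, 0.0, -1.0]]
wrist_force: [-0.4, 1.1, -0.3]
gripper_width: 0.0921
grip_force: 0.0
```

Call:
move_arm([
  [[0,0,0.4],1],
  [[0,0,0.4],1],
  [[0,0,0.4],1],
  [[0,0,0.4],1],
  [[0,0,0.4],1],
  [[0,0,0.4],1],
  [[0,0,0.4],0.27],
  [[0,0,0],0],
  [[0,0,0],0],
])

```text
time: 6.9
position: [0.4614, -0.2648, 0.1302]
ee_rot: [[-0.078, 0.997, 0.0], [0.997, 0.078, -0.0], [-0.0, 0.0, -1.0]]
wrist_force: [0.1, -0.5, 0.4]
gripper_width: 0.0921
grip_force: 0.0
```

Run:
```python
from fitd import *
st=r.get_state();print(st["time"],np.round(st["position"],4),np.round(st["ee_rot"],3).tolist())
im,d=r.capture("wrist");cv2.imwrite("pics/w3.png",im)
P,u,v=cloud("wrist",d,st)
k=(P[:,2]>.054)&(P[:,2]<.068)&(np.hypot(P[:,0]-.466,P[:,1]+.268)<.045)
q=P[k][:,:2];print(len(q),q.min(0),q.max(0),np.median(P[k][:,2]));g,o=fitD(q);print(np.round(o.x,4),np.degrees(o.x[2]),o.fun)
```

```text
6.9 [ 0.4614 -0.2648  0.1302] [[-0.078, 0.997, 0.0], [0.997, 0.078, -0.0], [-0.0, 0.0, -1.0]]
3697 [ 0.43870754 -0.30039053] [ 0.48691007 -0.24424136] 0.0596149043148351
[ 0.4659 -0.2721  6.376   0.0278] 365.3176885448578 0.21842169562327599
```

Call:
move_arm([
  [[-0.16,0,0],-0.08],
  [[0,0,0.5],0],
  [[0,0,0.5],0],
  [[0,0,0.5],0],
  [[0,0,0.5],0],
  [[0,0,0.3],0],
  [[0,0,0],0],
  [[0,0,0],0],
])

```text
time: 7.75
position: [0.4621, -0.2728, 0.0384]
ee_rot: [[-0.085, 0.996, 0.001], [0.996, 0.085, -0.001], [-0.001, 0.001, -1.0]]
wrist_force: [-0.2, -0.3, 1.3]
gripper_width: 0.0921
grip_force: 0.0
```

Call:
move_arm([
  [[0,0,0],0],
  [[0,0,0],0],
  [[0,0,0],0],
  [[0,0,0],0],
  [[0,0,0],0],
  [[0,0,0],0],
  [[0,0,0],0],
  [[0,0,0],0],
], hand=35)

```text
time: 8.55
position: [0.4613, -0.2722, 0.0376]
ee_rot: [[-0.085, 0.996, -0.001], [0.996, 0.085, 0.0], [0.0, -0.001, -1.0]]
wrist_force: [-2.8, 0.2, 2.7]
gripper_width: 0.0467
grip_force: 30.0
```

Gripped at 46.7 mm, which matches the width across the flat. I lift it and move beside the nest for a near look.

Call:
move_arm([
  [[0,0,-0.5],0],
  [[0,0,-1],0],
  [[0,0,-1],0],
  [[0,0,-1],0],
  [[0,0,-1],0],
  [[0.8,0.15,-0.4],0],
  [[0.8,0.15,0],0],
  [[0.8,0.15,0],0],
  [[0.8,0.15,0],0],
  [[0,0,0],0],
])

```text
time: 9.55
position: [0.4742, -0.1387, 0.2322]
ee_rot: [[-0.088, 0.996, -0.002], [0.996, 0.088, 0.003], [0.003, -0.001, -1.0]]
wrist_force: [0.8, -1.2, -4.3]
gripper_width: 0.0465
grip_force: 30.0
```

Run:
```python
from h import *
st=r.get_state();print(st["time"],np.round(st["position"],4),np.round(st["ee_rot"],3).tolist(),st["gripper_width"])
im,d=r.capture("wrist");cv2.imwrite("pics/w4.png",im);np.save("w4d.npy",d)
for t in ("nest","carrier_knob","handle_tip","gauge_knob","gauge_pivot","stylus_tip"):
    for x in r.search_frame("wrist",t)[:2]:
        u,v=x["centre"];print(t,round(x["p"],2),np.round([u,v]),np.round(world("wrist",d,u,v,st=st),3))
```

```text
9.55 [ 0.4742 -0.1387  0.2322] [[-0.088, 0.996, -0.002], [0.996, 0.088, 0.003], [0.003, -0.001, -1.0]] 0.0465476678436196
nest 0.56 [377.  69.] [[ 0.525 -0.007  0.05 ]]
nest 0.16 [478.  90.] [[ 0.643 -0.011  0.06 ]]
carrier_knob 0.96 [373.  71.] [[ 0.521 -0.01   0.05 ]]
gauge_knob 0.61 [516.   5.] [[0.671 0.092 0.095]]
gauge_pivot 0.94 [517.   7.] [[0.673 0.091 0.093]]
gauge_pivot 0.39 [322. 238.] [[ 0.475 -0.123  0.254]]
stylus_tip 0.6 [485.   4.] [[0.632 0.082 0.09 ]]
```

View pics/w4.png

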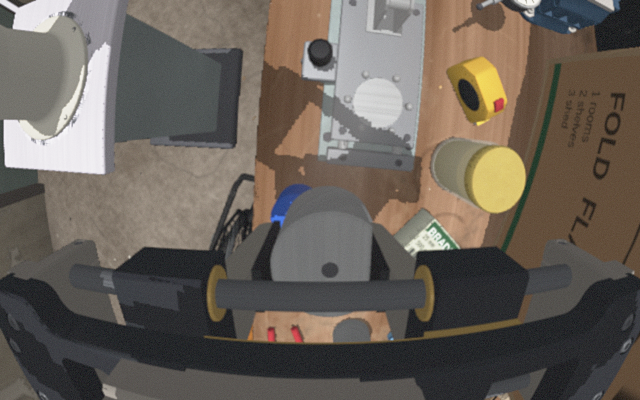

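The view shows the nest's light seat disc at about (378,102) with pins around it, the carrier knob at (320,50) and the held plug at (322,235). Now I fit the seat disc and the plate edges.

Run:
```python
from h import *
st=r.get_state();d=np.load("w4d.npy");im=cv2.imread("pics/w4.png");g=cv2.cvtColor(im,cv2.COLOR_BGR2GRAY)
P,u,v=cloud("wrist",d,st,(0,175,300,440))
k=(abs(P[:,2]-.05)<.004)
# plate edges per world-y slice
xs=[]
for y in np.arange(-.08,.04,.005):
    s=P[k&(abs(P[:,1]-y)<.0025)&(P[:,0]>.45)][:,0]
    if len(s)>10: xs.append((y,s.max(),s.min()))
xs=np.array(xs);print(np.round(xs,4).tolist())
m=(g>205).astype(np.uint8);m[:, :340]=0;m[:,420:]=0;m[135:]=0;m[:70]=0
n,l,s,c=cv2.connectedComponentsWithStats(m);i=1+s[1:,4].argmax();print(s[i],c[i],np.median(g[95:110,370:385]))
vv,uu=np.nonzero(l==i);W=world("wrist",d,uu,vv,z=.05,st=st)[:,:2]
print("disc",cv2.minEnclosingCircle(W.astype(np.float32)),W.mean(0),W.min(0),W.max(0))
# pins: points 5..12 mm above plate
kk=(P[:,2]>.055)&(P[:,2]<.064)&(np.hypot(P[:,0]-.53,P[:,1]+.02)<.06);q=P[kk]
lab=np.zeros(g.shape,np.uint8);lab[v[kk],u[kk]]=1
n,l,s,c=cv2.connectedComponentsWithStats(lab)
for i in range(1,n):
    if s[i,4]>=3:
        w=world("wrist",d,*c[i],z=.058,st=st)[0];print(np.round(c[i]),s[i,4],np.round(w,4))
kn=(P[:,2]>.09)&(P[:,2]<.107)&(P[:,0]<.51);w=P[kn];print("knob",len(w),w.min(0) if len(w) else 0,w.max(0) if len(w) else 0)
cv2.imwrite("pics/w4c.png",cv2.resize(im[0:180,290:450],None,fx=3.3,fy=3.3,interpolation=cv2.INTER_CUBIC))
```

```text
[[-0.08, 0.5751, 0.482], [-0.075, 0.5753, 0.4818], [-0.07, 0.5748, 0.4822], [-0.065, 0.5743, 0.4818], [-0.06, 0.5734, 0.4816], [-0.055, 0.5752, 0.4831], [-0.05, 0.5752, 0.4817], [-0.045, 0.5748, 0.4816], [-0.04, 0.5747, 0.4829], [-0.035, 0.5748, 0.4826], [-0.03, 0.5745, 0.45], [-0.025, 0.5754, 0.4506], [-0.02, 0.5748, 0.4503], [-0.015, 0.5746, 0.45], [-0.01, 0.5755, 0.4505], [-0.005, 0.5745, 0.4501], [0.0, 0.575, 0.4774], [0.005, 0.5748, 0.476], [0.01, 0.5754, 0.4501], [0.015, 0.5748, 0.4818], [0.02, 0.5749, 0.4818], [0.025, 0.5748, 0.4821], [0.03, 0.5746, 0.482], [0.035, 0.5749, 0.4823]]
[ 353   79   49   48 1391] [375.27390367 101.79295471] 210.0
disc ((0.5298467874526978, -0.049538929015398026), 0.02684667520225048) [ 0.52756551 -0.04892142] [ 0.50341875 -0.07523582] [ 0.55601048 -0.02326745]
[374.  22.] 4 [0.5179 0.0385 0.058 ]
[374.  27.] 9 [0.519  0.0331 0.058 ]
[394.  28.] 15 [0.5404 0.035  0.058 ]
[365.  74.] 49 [ 0.5131 -0.0209  0.058 ]
[396.  78.] 49 [ 0.5466 -0.0206  0.058 ]
[347.  99.] 50 [ 0.4963 -0.0496  0.058 ]
[409. 106.] 41 [ 0.5632 -0.0497  0.058 ]
[362. 126.] 13 [ 0.5143 -0.0766  0.058 ]
[391. 129.] 17 [ 0.5463 -0.0766  0.058 ]
knob 542 [ 0.45252174 -0.02185268  0.09044889] [0.4758751  0.00263026 0.10332843]
```

View pics/w4c.png

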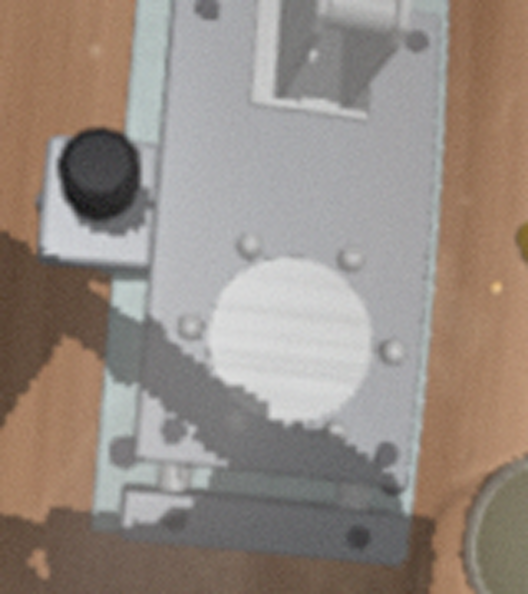

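The nest is at (0.5298, −0.0496) with the slide heading about 0°: all six pins are found and the plate edges are parallel to world y. Next I measure the held plug's axis in the tool frame from its centre hole.

Run:
```python
from h import *
st=r.get_state();d=np.load("w4d.npy");im=cv2.imread("pics/w4.png");g=cv2.cvtColor(im,cv2.COLOR_BGR2GRAY)
s=g[258:282,318:342];m=(s<np.median(s)-25);v,u=np.nonzero(m);print(m.sum(),u.mean()+318,v.mean()+258,d[262,320])
R=np.array(st["ee_rot"]);p=np.array(st["position"])
zt=np.median(world("wrist",d,np.arange(300,316),np.full(16,262),st=st)[:,2]);print("ztop",zt,zt-p[2])
print("hole in tool",(world("wrist",d,u.mean()+318,v.mean()+258,z=zt,st=st)[0]-p)@R)
P,u,v=cloud("wrist",d,st,(180,275,270,375));T=(P-p)@R
k=abs(P[:,2]-zt)<.003;q=T[k][:,:2];print(q.min(0),q.max(0))
# arc fit: far edge (max tool x) per tool y
e=np.array([(q[abs(q[:,1]-y)<.001][:,0].max(),y) for y in np.arange(-.018,.02,.002)])
A=np.c_[2*e,np.ones(len(e))];s=np.linalg.lstsq(A,(e**2).sum(1),rcond=None)[0];print("arc centre",s[:2],np.sqrt(s[2]+s[0]**2+s[1]**2), "x if R=.0275:",np.mean(e[:,0]-np.sqrt(.0275**2-(e[:,1]-.0044)**2)))
```

```text
196 329.5357142857143 269.89285714285717 0.1392433
ztop 0.2549526341072428 0.021596939940276616
hole in tool [-0.00089401  0.00556503 -0.02159917]
[-0.00392952 -0.02223223] [0.02796731 0.02615726]
arc centre [-0.00128628  0.00546695] 0.029094275180159612 x if R=.0275: 0.00026385389703815733
```

Call:
move_arm([
  [[0,0,0],0.84],
  [[0,0,0],0],
  [[0.5,0.25,0],0],
  [[0.5,0.25,0],0],
  [[0.5,0.25,0],0],
  [[0.5,0.25,0.4],0],
  [[0.245,0.25,0.8],0],
  [[0,0,0.8],0],
  [[0,0,0.5],0],
  [[0,0,0],0],
])

```text
time: 10.9
position: [0.5224, -0.0524, 0.13]
ee_rot: [[0.002, 1.0, -0.007], [1.0, -0.002, 0.002], [0.002, -0.007, -1.0]]
wrist_force: [-1.0, -0.1, -4.7]
gripper_width: 0.0468
grip_force: 30.0
```

Call:
move_arm([
  [[0,0,0],0],
  [[0,0,0],0],
])

```text
time: 11.1
position: [0.5263, -0.0537, 0.1355]
ee_rot: [[0.003, 1.0, 0.003], [1.0, -0.003, -0.001], [-0.001, 0.003, -1.0]]
wrist_force: [-0.3, 0.1, -4.4]
gripper_width: 0.0469
grip_force: 30.0
```

Run:
```python
from h import *
st=r.get_state();print(st["time"],np.round(st["position"],4),np.round(st["ee_rot"],4).tolist())
im,d=r.capture("wrist");cv2.imwrite("pics/w5.png",im);np.save("w5d.npy",d)
P,u,v=cloud("wrist",d,st)
lab=np.zeros(d.shape,np.uint8);kk=(P[:,2]>.055)&(P[:,2]<.0635)&(np.hypot(P[:,0]-.53,P[:,1]+.05)<.05);lab[v[kk],u[kk]]=1
n,l,s,c=cv2.connectedComponentsWithStats(lab)
for i in range(1,n):
    if s[i,4]>=6: print(np.round(c[i]),s[i,4],np.round(world("wrist",d,*c[i],z=.059,st=st)[0],4))
k=(abs(P[:,2]-.05)<.003)&(P[:,1]>-.04)&(P[:,1]<.03)&(P[:,0]>.5);print("edge x",np.percentile(P[k][:,0],[99,99.8]))
```

```text
11.1 [ 0.5263 -0.0537  0.1355] [[0.0032, 1.0, 0.0033], [1.0, -0.0032, -0.0011], [-0.0011, 0.0033, -1.0]]
[299. 159.] 88 [ 0.5124 -0.0144  0.059 ]
[344. 158.] 87 [ 0.5455 -0.0142  0.059 ]
[365. 196.] 84 [ 0.5621 -0.0428  0.059 ]
[278. 196.] 85 [ 0.4961 -0.043   0.059 ]
edge x [0.74682619 0.74981419]
```

The nest's y differs by 7 mm between the two looks, so the arm was still settling during one of them. I hold still and measure again.

Call:
move_arm([
  [[0,0,0],0],
  [[0,0,0],0],
  [[0,0,0],0],
  [[0,0,0],0],
  [[0,0,0],0],
])

```text
time: 11.65
position: [0.525, -0.053, 0.1336]
ee_rot: [[0.003, 1.0, -0.0], [1.0, -0.003, 0.0], [0.0, -0.0, -1.0]]
wrist_force: [-0.4, -0.4, -4.5]
gripper_width: 0.0467
grip_force: 30.0
```

```bash
cat > pins.py <<'E'
from h import *
for rep in range(2):
    st=r.get_state();print(st["time"],np.round(st["position"],4),np.round(st["ee_rot"],4).tolist(),np.abs(st["qd"]).max())
    im,d=r.capture("wrist");cv2.imwrite("pics/w6.png",im);np.save("w6d.npy",d)
    P,u,v=cloud("wrist",d,st)
    lab=np.zeros(d.shape,np.uint8);kk=(P[:,2]>.055)&(P[:,2]<.0635)&(np.hypot(P[:,0]-.53,P[:,1]+.05)<.055);lab[v[kk],u[kk]]=1
    n,l,s,c=cv2.connectedComponentsWithStats(lab)
    for i in range(1,n):
        if s[i,4]>=6: print(np.round(c[i]),s[i,4],np.round(world("wrist",d,*c[i],z=.059,st=st)[0],4))
    R=np.array(st["ee_rot"]);p=np.array(st["position"]);T=(P-p)@R
    q=T[(abs(T[:,2]+.0216)<.003)&(abs(T[:,0])<.04)&(abs(T[:,1])<.035)][:,:2]
    e=np.array([(q[abs(q[:,1]-y)<.001][:,0].max(),y) for y in np.arange(-.018,.02,.002)])
    print("axis tool x",np.mean(e[:,0]-np.sqrt(.0279**2-(e[:,1]-.005)**2)))
E
python3 pins.py
```

```text
11.65 [ 0.525  -0.053   0.1336] [[0.0033, 1.0, -0.0], [1.0, -0.0033, 0.0], [0.0, -0.0, -1.0]] 0.16770815799549443
[301. 160.] 89 [ 0.5124 -0.0145  0.059 ]
[346. 160.] 96 [ 0.5454 -0.0144  0.059 ]
[280. 198.] 81 [ 0.496 -0.043  0.059]
[367. 198.] 83 [ 0.5619 -0.0428  0.059 ]
axis tool x 0.0001425596664570581
11.7 [ 0.525  -0.053   0.1336] [[0.0034, 1.0, -0.0001], [1.0, -0.0034, 0.0], [0.0, -0.0001, -1.0]] 0.11395000857135038
[301. 160.] 88 [ 0.5124 -0.0145  0.059 ]
[346. 160.] 96 [ 0.5454 -0.0145  0.059 ]
[280. 198.] 81 [ 0.496 -0.043  0.059]
[367. 198.] 83 [ 0.562  -0.0428  0.059 ]
axis tool x 1.5238777280621649e-05
```

Settled, the nest is at (0.529, −0.043). I line up just above the pins first.

Call:
move_arm([
  [[0.25,-0.04,0],-0.03],
  [[0,0,0.4],0],
  [[0,0,0.39],0],
  [[0,0,0],0],
  [[0,0,0],0],
  [[0,0,0],0],
  [[0,0,0],0],
  [[0,0,0],0],
])

```text
time: 12.55
position: [0.5239, -0.0431, 0.1027]
ee_rot: [[0.0, 1.0, 0.001], [1.0, -0.0, -0.0], [-0.0, 0.001, -1.0]]
wrist_force: [0.0, 0.0, -3.2]
gripper_width: 0.0465
grip_force: 30.0
```

```bash
python3 pins.py | tail -7
python3 - <<'E'
import cv2,numpy as np
im=cv2.imread("pics/w6.png");cv2.imwrite("pics/w6c.png",cv2.resize(im[130:300,220:420],None,fx=3.5,fy=3.5,interpolation=cv2.INTER_CUBIC))
E
```

```text
axis tool x 6.97892235231786e-05
12.6 [ 0.5238 -0.0431  0.1025] [[0.0003, 1.0, 0.0009], [1.0, -0.0003, -0.0003], [-0.0003, 0.0009, -1.0]] 0.2901092203858269
[300. 181.] 121 [ 0.5124 -0.0141  0.059 ]
[352. 180.] 122 [ 0.5452 -0.0139  0.059 ]
[377. 220.] 43 [ 0.5627 -0.0407  0.059 ]
[277. 220.] 30 [ 0.4967 -0.0408  0.059 ]
axis tool x 2.6066069760673872e-05
```

View pics/w6c.png

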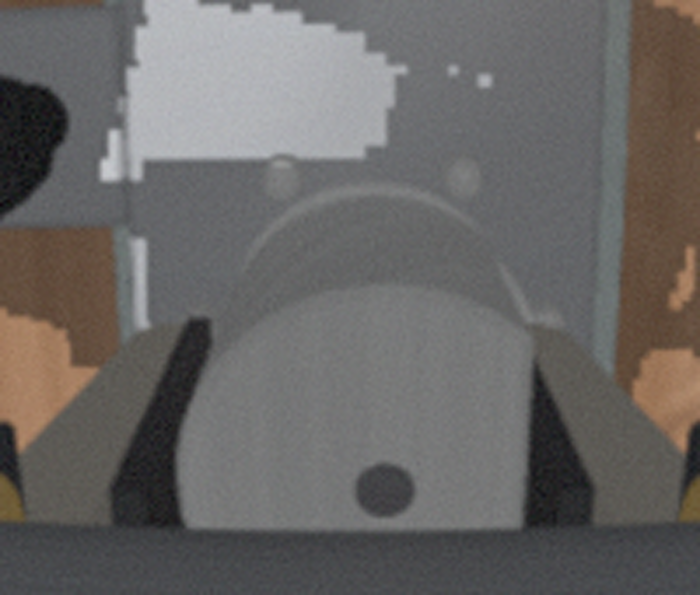

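The flat faces right (world +x). The foot's arc is centred at about 374 between the pins at 282 and 465 (midpoint 373), so it is aligned and I lower it.

Call:
move_arm([
  [[0,0,0.06],0],
  [[0,0,0.06],0],
  [[0,0,0.06],0],
  [[0,0,0.06],0],
  [[0,0,0],0],
  [[0,0,0],0],
])

```text
time: 13.25
position: [0.5234, -0.043, 0.0923]
ee_rot: [[0.0, 1.0, -0.0], [1.0, -0.0, 0.0], [0.0, -0.0, -1.0]]
wrist_force: [0.3, 0.6, -4.2]
gripper_width: 0.0464
grip_force: 30.0
```

Call:
move_arm([
  [[0,0,0.05],0],
  [[0,0,0.05],0],
  [[0,0,0],0],
  [[0,0,0],0],
  [[0,0,0],0],
])

```text
time: 13.75
position: [0.5235, -0.043, 0.0885]
ee_rot: [[0.0, 1.0, 0.0], [1.0, -0.0, -0.0], [-0.0, 0.0, -1.0]]
wrist_force: [-0.9, 0.5, -4.3]
gripper_width: 0.0464
grip_force: 30.0
```

Call:
move_arm([
  [[0,0,0.025],0],
  [[0,0,0],0],
  [[0,0,0],0],
])

```text
time: 14.05
position: [0.5237, -0.0431, 0.0877]
ee_rot: [[0.0, 1.0, 0.001], [1.0, -0.0, -0.0], [-0.0, 0.001, -1.0]]
wrist_force: [-0.4, 0.8, -2.0]
gripper_width: 0.0466
grip_force: 30.0
```

Call:
move_arm([
  [[0,0,0],0],
  [[0,0,0],0],
  [[0,0,0],0],
  [[0,0,0],0],
  [[0,0,0],0],
], hand=80)

```text
time: 14.55
position: [0.5236, -0.043, 0.0875]
ee_rot: [[0.0, 1.0, 0.0], [1.0, -0.0, -0.0], [-0.0, 0.0, -1.0]]
wrist_force: [0.1, 0.5, 0.7]
gripper_width: 0.0801
grip_force: 0.0
```

Call:
move_arm([
  [[0,0,-0.4],0],
  [[0,0,-0.8],0],
  [[0,0,-0.8],0],
  [[0,0,-0.8],0],
  [[0,0,-0.8],0],
  [[0,0,0],0],
  [[0,0,0],0],
  [[0,0,0],0],
  [[0,0,0],0],
])

```text
time: 15.45
position: [0.5226, -0.0427, 0.2297]
ee_rot: [[0.0, 1.0, -0.003], [1.0, -0.0, 0.001], [0.001, -0.003, -1.0]]
wrist_force: [-0.8, 0.7, -0.1]
gripper_width: 0.0802
grip_force: 0.0
```

Run:
```python
from fitd import *
st=r.get_state();print(st["time"],np.round(st["position"],4))
im,d=r.capture("wrist");cv2.imwrite("pics/w7.png",im)
P,u,v=cloud("wrist",d,st)
k=(abs(P[:,2]-.11)<.005)&(np.hypot(P[:,0]-.529,P[:,1]+.043)<.04);q=P[k];print(len(q),np.median(q[:,2]),q.min(0),q.max(0))
g,o=fitD(q[:,:2]);print(np.round(o.x,4),np.degrees(o.x[2]),o.fun)
# handle: highest things, gauge
k=(P[:,2]>.11)&(P[:,1]>.0)&(P[:,1]<.3)&(P[:,0]>.48)&(P[:,0]<.6);
for y in np.arange(.02,.22,.01):
    q=P[k&(abs(P[:,1]-y)<.005)]
    if len(q)>5: print(round(y,3),np.round(q.min(0),3),np.round(q.max(0),3),len(q))
for t in ("handle_tip","gauge_knob","carrier_knob","gauge_pivot"):
    for x in r.search_frame("wrist",t)[:2]: print(t,round(x["p"],2),np.round(x["centre"]),np.round(world("wrist",d,*x["centre"],st=st)[0],3))
```

```text
15.45 [ 0.5226 -0.0427  0.2297]
2620 0.10962048081725262 [ 0.50147627 -0.07113962  0.10500181] [ 0.54894016 -0.01556653  0.1123139 ]
[ 0.5289 -0.0433  6.285   0.0278] 360.1029480649204 0.2316518882032287
0.04 [0.516 0.038 0.111] [0.541 0.045 0.126] 264
0.05 [0.516 0.045 0.118] [0.541 0.055 0.148] 420
0.06 [0.516 0.055 0.11 ] [0.541 0.065 0.204] 593
0.07 [0.52  0.065 0.11 ] [0.537 0.075 0.215] 704
0.08 [0.52  0.075 0.119] [0.535 0.085 0.212] 349
0.09 [0.521 0.085 0.197] [0.535 0.095 0.208] 194
0.1 [0.52  0.095 0.144] [0.532 0.1   0.201] 17
0.11 [0.521 0.105 0.152] [0.537 0.115 0.169] 192
handle_tip 0.56 [319.   6.] [0.523 0.11  0.161]
gauge_knob 0.71 [466.  34.] [0.665 0.118 0.1  ]
carrier_knob 0.79 [322. 128.] [0.525 0.018 0.051]
carrier_knob 0.53 [466.  38.] [0.665 0.114 0.1  ]
gauge_pivot 0.55 [470.  38.] [0.669 0.114 0.101]
```

The plug is seated: its top is at 0.1096 m, it is centred at (0.529, −0.043), and the flat heading is 0.1°. Next I close the fingers, go over the clamp arm (0.215 m tall) and come above the handle.

Call:
move_arm([
  [[0,0,-0.5],0],
  [[0,0.14,-0.4],0],
  [[0.8,0,0],0],
  [[0.8,0,0],0],
  [[0.8,0,0],0],
  [[0.8,0,0],0],
  [[0.5,0,0],0],
  [[0,0,0],0],
  [[0,0,0],0],
  [[0,0,0],0],
], hand=0)

```text
time: 16.7
position: [0.5292, 0.1041, 0.2673]
ee_rot: [[0.001, 1.0, -0.0], [1.0, -0.001, -0.0], [-0.0, -0.0, -1.0]]
wrist_force: [0.5, -0.5, 0.3]
gripper_width: 0.0021
grip_force: 0.0
```

Run:
```python
from h import *
st=r.get_state();print(st["time"],np.round(st["position"],4),np.round(st["ee_rot"],3).tolist(),st["wrist_force"])
im,d=r.capture("wrist");cv2.imwrite("pics/w8.png",im)
P,u,v=cloud("wrist",d,st)
k=(P[:,2]>.08)&(P[:,2]<.22)&(P[:,0]>.48)&(P[:,0]<.58)
for y in np.arange(.02,.16,.01):
    q=P[k&(abs(P[:,1]-y)<.005)]
    if len(q)>5: print(round(y,3),np.round(q.min(0),3),np.round(q.max(0),3),len(q))
for t in ("handle_tip","gauge_knob","gauge_pivot","stylus_tip"):
    for x in r.search_frame("wrist",t)[:2]: print(t,round(x["p"],2),np.round(x["centre"]),np.round(world("wrist",d,*x["centre"],st=st)[0],3))
```

```text
16.7 [0.5292 0.1041 0.2673] [[0.001, 1.0, -0.0], [1.0, -0.001, -0.0], [-0.0, -0.0, -1.0]] [ 0.51405979 -0.48872966  0.32298512]
0.07 [0.516 0.065 0.081] [0.54  0.075 0.214] 174
0.08 [0.516 0.075 0.081] [0.54  0.085 0.213] 133
0.09 [0.521 0.085 0.131] [0.537 0.095 0.208] 170
0.1 [0.521 0.095 0.135] [0.537 0.105 0.201] 137
0.11 [0.52  0.105 0.151] [0.537 0.115 0.172] 150
0.12 [0.52  0.115 0.164] [0.536 0.125 0.181] 190
0.13 [0.521 0.125 0.174] [0.536 0.134 0.183] 223
handle_tip 0.65 [333. 135.] [0.548 0.154 0.011]
handle_tip 0.62 [318. 196.] [0.529 0.109 0.165]
gauge_knob 0.82 [436. 154.] [0.656 0.14  0.098]
gauge_pivot 0.8 [435. 157.] [0.655 0.136 0.1  ]
gauge_pivot 0.59 [333. 135.] [0.548 0.154 0.011]
stylus_tip 0.31 [434. 158.] [0.653 0.136 0.099]
```

View pics/w8.png

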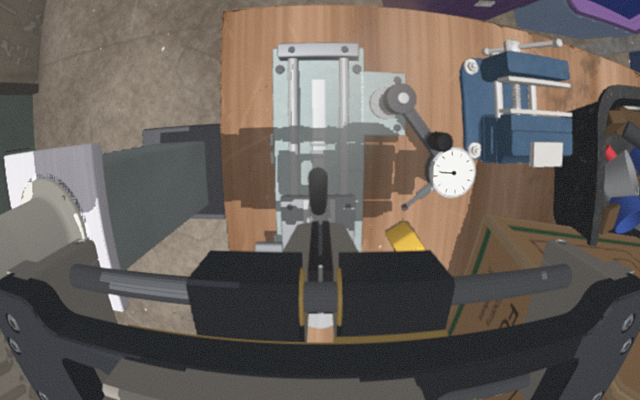

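The gauge is swung out with its dial at (453,172) and its knob at (440,142). The handle tip is at (317,175), which is world (0.5285, ~0.13, 0.18). The clamp arm's top reaches y = 0.105, so I come down at y = 0.124 and follow the handle's arc.

Call:
move_arm([
  [[0.5,0,0],0],
  [[0,0,0],0],
  [[0,0,0.6],0],
  [[0,0,0.6],0],
  [[0,0,0.4],0],
  [[0,0,0],0],
  [[0.1,0,0.2],0],
  [[0.1,0,0.2],0],
  [[0.1,0,0.2],0],
  [[0.1,0,0.2],0],
])

```text
time: 17.95
position: [0.5322, 0.1439, 0.1758]
ee_rot: [[0.0, 1.0, 0.009], [1.0, -0.0, 0.006], [0.006, 0.009, -1.0]]
wrist_force: [0.1, 9.3, 10.2]
gripper_width: 0.0005
grip_force: 5.1
```

Call:
move_arm([
  [[0.05,0,0.2],0],
  [[0.05,0,0.2],0],
  [[0.05,0,0.2],0],
  [[0.05,0,0.2],0],
  [[0,0,0.1],0],
  [[0,0,0],0],
  [[0,0,0],0],
])

```text
time: 18.65
position: [0.5283, 0.1485, 0.1347]
ee_rot: [[0.0, 1.0, -0.002], [1.0, -0.0, -0.001], [-0.001, -0.002, -1.0]]
wrist_force: [0.1, -0.2, 0.4]
gripper_width: 0.0
grip_force: 0.0
```

Call:
move_arm([
  [[0,0,0.05],0],
  [[0,0,0.05],0],
  [[0,0,0.05],0],
  [[0,0,0],0],
  [[0,0,0],0],
])

```text
time: 19.15
position: [0.5291, 0.1488, 0.1329]
ee_rot: [[-0.0, 1.0, -0.001], [1.0, 0.0, -0.001], [-0.001, -0.001, -1.0]]
wrist_force: [-11.0, -2.0, 25.0]
gripper_width: 0.0004
grip_force: 11.6
```

The handle is on its stop: 25 N of resistance with no further travel. I back off, open the fingers and check the clamp on the way to the carrier knob.

Call:
move_arm([
  [[0,0,-0.5],0],
  [[0,0,-1],0],
  [[0,0,-1],0],
  [[0,0,-0.4],0],
  [[-0.8,-0.35,0],0],
  [[-0.8,-0.35,0],0],
  [[-0.8,-0.35,0],0],
  [[-0.8,-0.35,0],0],
  [[-0.6,-0.25,0],0],
  [[0,0,0],0],
], hand=44)

```text
time: 20.15
position: [0.462, -0.0052, 0.2451]
ee_rot: [[0.004, 1.0, -0.001], [1.0, -0.004, -0.001], [-0.001, -0.001, -1.0]]
wrist_force: [-0.1, 0.6, 0.3]
gripper_width: 0.0441
grip_force: 0.0
```

Call:
move_arm([
  [[0,0,0],0],
  [[0,0,0],0],
  [[0,0,0],0],
  [[0,0,0],0],
])

```text
time: 20.55
position: [0.4632, -0.0023, 0.2453]
ee_rot: [[-0.001, 1.0, -0.0], [1.0, 0.001, 0.0], [0.0, -0.0, -1.0]]
wrist_force: [0.3, 0.3, 0.0]
gripper_width: 0.0443
grip_force: 0.0
```

Run:
```python
from h import *
st=r.get_state();print(st["time"],np.round(st["position"],4))
im,d=r.capture("wrist");cv2.imwrite("pics/w9.png",im)
P,u,v=cloud("wrist",d,st)
k=(P[:,2]>.06)&(P[:,2]<.2)&(P[:,0]>.49)&(P[:,0]<.57)
for y in np.arange(-.08,.19,.015):
    q=P[k&(abs(P[:,1]-y)<.005)]
    if len(q)>5: print(round(y,3),np.round(q.min(0),3),np.round(q.max(0),3),len(q))
k=(abs(P[:,2]-.1)<.005)&(abs(P[:,0]-.463)<.025)&(abs(P[:,1]+.003)<.03);q=P[k];print("knob",len(q),q[:,:2].min(0) if len(q) else 0,q[:,:2].max(0) if len(q) else 0)
for t in ("carrier_knob","gauge_knob"):
    for x in r.search_frame("wrist",t)[:2]: print(t,round(x["p"],2),np.round(x["centre"]),np.round(world("wrist",d,*x["centre"],st=st)[0],3))
im,d=r.capture("side");cv2.imwrite("pics/s9.png",cv2.resize(im[180:380,220:400],None,fx=3,fy=3,interpolation=cv2.INTER_CUBIC))
```

```text
20.55 [ 0.4632 -0.0023  0.2453]
-0.05 [ 0.501 -0.055  0.069] [ 0.548 -0.045  0.111] 67
-0.035 [ 0.501 -0.04   0.061] [ 0.549 -0.03   0.133] 270
-0.02 [ 0.507 -0.025  0.06 ] [ 0.548 -0.015  0.129] 585
-0.005 [ 0.522 -0.01   0.119] [ 0.536 -0.     0.129] 172
0.01 [0.522 0.005 0.122] [0.536 0.015 0.128] 173
0.025 [0.521 0.02  0.118] [0.536 0.03  0.128] 185
0.04 [0.515 0.035 0.064] [0.541 0.045 0.129] 316
0.055 [0.515 0.05  0.061] [0.541 0.06  0.127] 382
0.07 [0.515 0.065 0.06 ] [0.541 0.075 0.111] 328
0.085 [0.52  0.08  0.099] [0.538 0.09  0.107] 202
0.1 [0.519 0.095 0.101] [0.537 0.105 0.112] 210
0.115 [0.52  0.11  0.103] [0.536 0.12  0.113] 177
0.13 [0.52  0.125 0.104] [0.536 0.135 0.114] 171
0.145 [0.52  0.14  0.106] [0.536 0.15  0.115] 162
0.16 [0.52  0.155 0.105] [0.536 0.165 0.116] 160
knob 435 [ 0.45143358 -0.01453726] [0.47521894 0.00852784]
carrier_knob 0.97 [374. 165.] [0.526 0.017 0.049]
gauge_knob 0.62 [497.  63.] [0.656 0.14  0.094]
gauge_knob 0.44 [387.  77.] [0.526 0.108 0.11 ]
```

View pics/s9.png

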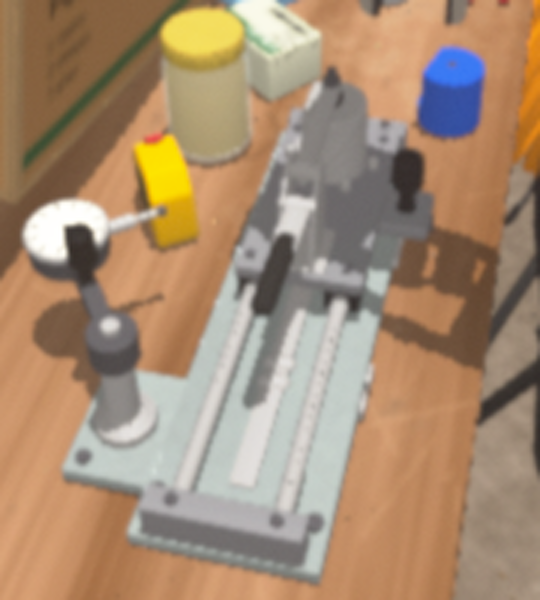

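In the side view the clamp is closed: the handle is level at (270,275) and the foot is on the plug's top at (335,90). The carrier knob is at (0.463, −0.003), almost straight below, so I descend and grip it.

Call:
move_arm([
  [[-0.02,0,0.8],0],
  [[0,0,0.8],0],
  [[0,0,0.8],0],
  [[0,0,0.7],0],
  [[0,0,0.5],0],
  [[0,0,0.23],0],
  [[0,0,0],0],
  [[0,0,0],0],
  [[0,0,0],0],
])

```text
time: 21.65
position: [0.4642, -0.0041, 0.0936]
ee_rot: [[0.0, 1.0, 0.003], [1.0, -0.0, -0.001], [-0.001, 0.003, -1.0]]
wrist_force: [-0.4, -0.1, 0.2]
gripper_width: 0.044
grip_force: 0.0
```

Call:
move_arm([
  [[0,0,0],0],
  [[0,0,0],0],
  [[0,0,0],0],
  [[0,0,0],0],
  [[0,0,0],0],
], hand=10)

```text
time: 22.15
position: [0.4618, -0.0038, 0.0925]
ee_rot: [[-0.0, 1.0, -0.004], [1.0, 0.0, -0.0], [-0.0, -0.004, -1.0]]
wrist_force: [-6.9, -0.7, 7.0]
gripper_width: 0.0229
grip_force: 30.0
```

Call:
move_arm([
  [[0.15,0,0],0],
  [[0.25,0,0],0],
  [[0.3,0,0],0],
  [[0.3,0,0],0],
  [[0.3,0,0],0],
  [[0.3,0,0],0],
  [[0.3,0,0],0],
  [[0.3,0,0],0],
  [[0.3,0,0],0],
  [[0.3,0,0],0],
])

```text
time: 23.15
position: [0.4612, 0.1067, 0.0925]
ee_rot: [[-0.001, 1.0, -0.005], [1.0, 0.001, -0.005], [-0.005, -0.005, -1.0]]
wrist_force: [-9.8, -9.4, 10.3]
gripper_width: 0.0231
grip_force: 30.0
```

Call:
move_arm([
  [[0.3,0,0],0],
  [[0.2,0,0],0],
  [[0.2,0,0],0],
  [[0,0,0],0],
  [[0,0,0],0],
  [[0,0,0],0],
  [[0,0,0],0],
])

```text
time: 23.85
position: [0.4611, 0.1367, 0.0925]
ee_rot: [[-0.0, 1.0, -0.005], [1.0, 0.0, 0.0], [0.0, -0.005, -1.0]]
wrist_force: [-8.5, 0.7, 7.7]
gripper_width: 0.0231
grip_force: 30.0
```

The travel was 140.5 mm, which is at the detent. I release the knob, rise and locate the gauge knob.

Call:
move_arm([
  [[0,0,0],0],
  [[0,0,0],0],
  [[0,0,0],0],
  [[0,0,0],0],
], hand=44)

```text
time: 24.25
position: [0.4632, 0.1362, 0.0922]
ee_rot: [[0.0, 1.0, 0.0], [1.0, -0.0, -0.0], [-0.0, 0.0, -1.0]]
wrist_force: [0.1, -0.7, -0.6]
gripper_width: 0.044
grip_force: 0.0
```

Call:
move_arm([
  [[0,0,-0.5],0],
  [[0,0,-1],0],
  [[0,0,-1],0],
  [[0,0,-1],0],
  [[0,0.8,-0.7],0],
  [[-0.4,0.8,0],0],
  [[-0.4,0.6,0],0],
  [[0,0,0],0],
  [[0,0,0],0],
  [[0,0,0],0],
], hand=0)

```text
time: 25.25
position: [0.5503, 0.1047, 0.2599]
ee_rot: [[-0.0, 1.0, -0.001], [1.0, 0.0, 0.0], [0.0, -0.001, -1.0]]
wrist_force: [0.2, 0.1, 1.0]
gripper_width: 0.0007
grip_force: 0.0
```

Call:
move_arm([
  [[0,0,0],0],
  [[0,0,0],0],
  [[0,0,0],0],
])

```text
time: 25.55
position: [0.5508, 0.1045, 0.2603]
ee_rot: [[-0.0, 1.0, 0.0], [1.0, 0.0, -0.0], [-0.0, 0.0, -1.0]]
wrist_force: [-0.0, 0.7, 0.1]
gripper_width: 0.0002
grip_force: 0.0
```

```bash
cat > g.py <<'E'
from h import *
st=r.get_state();print(st["time"],np.round(st["position"],4))
im,d=r.capture("wrist");cv2.imwrite("pics/w10.png",im)
P,u,v=cloud("wrist",d,st)
def box(n,z,zt,x,y):
    k=(abs(P[:,2]-z)<zt)&(P[:,0]>x[0])&(P[:,0]<x[1])&(P[:,1]>y[0])&(P[:,1]<y[1]);q=P[k]
    if len(q): print(n,len(q),np.round(q.min(0),4),np.round(q.max(0),4),np.round(np.median(q,0),4))
    else: print(n,0)
box("gknob",.138,.005,(.58,.72),(.08,.22))
box("hub",.125,.008,(.59,.64),(.17,.22))
box("dial",.1,.006,(.58,.72),(.05,.17))
box("cknob",.1,.005,(.44,.487),(.1,.17))
box("plug",.11,.004,(.495,.56),(.05,.14))
for t in ("gauge_knob","gauge_pivot","stylus_tip"):
    for x in r.search_frame("wrist",t)[:2]: print(t,round(x["p"],2),np.round(x["centre"]),np.round(world("wrist",d,*x["centre"],st=st)[0],3))
E
python3 g.py
```

```text
25.55 [0.5508 0.1045 0.2603]
gknob 331 [0.6394 0.1457 0.1331] [0.6586 0.1646 0.1401] [0.6479 0.1552 0.1373]
hub 0
dial 2110 [0.6283 0.0909 0.094 ] [0.7068 0.17   0.1028] [0.6754 0.1215 0.1002]
cknob 381 [0.4505 0.1251 0.0954] [0.4742 0.1494 0.1026] [0.4634 0.1378 0.1001]
plug 1469 [0.5009 0.0698 0.106 ] [0.5479 0.1249 0.1136] [0.5235 0.0948 0.1096]
gauge_knob 0.68 [422. 155.] [0.659 0.14  0.1  ]
gauge_knob 0.68 [296.  51.] [0.529 0.242 0.109]
gauge_pivot 0.85 [420. 158.] [0.656 0.136 0.1  ]
stylus_tip 0.42 [391. 204.] [0.63  0.084 0.089]
stylus_tip 0.23 [295.  52.] [0.528 0.241 0.111]
```

The carrier knob is at y = 0.1373, so the carrier is in the detent. The gauge knob is at (0.649, 0.155). Before I go behind it I turn the tool 90° to bring the body's narrow side toward the carton, and check the room there.

Call:
move_arm([
  [[0,0,0],-1],
  [[0,0,0],-1],
  [[0,0,0],-1],
  [[0,0,0],-1],
  [[0,0,0],-1],
  [[0,0,0],-1],
  [[0,0,0],-1],
  [[0,0,0],-1],
  [[0,0,0],-1],
  [[0,0,0],-1],
])

```text
time: 26.75
position: [0.5511, 0.1042, 0.2602]
ee_rot: [[-0.868, 0.497, -0.0], [0.497, 0.868, 0.0], [0.0, -0.0, -1.0]]
wrist_force: [0.0, -0.4, 0.5]
gripper_width: 0.0005
grip_force: 0.0
```

Call:
move_arm([
  [[0,0,0],-1],
  [[0,0,0],-1],
  [[0,0,0],-1],
  [[0,0,0],-1],
  [[0,0,0],-1],
  [[0,0,0],0],
  [[0,0,0],0],
])

```text
time: 27.45
position: [0.5511, 0.1042, 0.2602]
ee_rot: [[-1.0, 0.003, -0.0], [0.003, 1.0, -0.0], [0.0, -0.0, -1.0]]
wrist_force: [-0.5, -0.1, -0.4]
gripper_width: 0.0004
grip_force: 0.0
```

Run:
```python
from h import *
st=r.get_state();print(np.round(st["position"],4),np.round(st["ee_rot"],3).tolist(),np.round(st["joint_positions"],1))
for n in ("top","side"):
    im,d=r.capture(n);P,u,v=cloud(n,d)
    for z0,z1 in ((.07,.2),(.2,.45)):
        k=(P[:,2]>z0)&(P[:,2]<z1)&(P[:,1]>.04)&(P[:,1]<.26)&(P[:,0]>.715)&(P[:,0]<1.2);q=P[k]
        if len(q): print(n,z0,len(q),np.round(np.percentile(q[:,0],[0,1,5]),3),np.round(q[q[:,0].argmin()],3))
```

```text
[0.5511 0.1042 0.2602] [[-1.0, 0.003, -0.0], [0.003, 1.0, -0.0], [0.0, -0.0, -1.0]] [ -1.6   6.   91.9  -0.   82.1 -91.5]
top 0.07 1638 [0.732 0.737 0.742] [0.732 0.047 0.199]
top 0.2 6004 [0.715 0.723 0.738] [0.715 0.063 0.377]
side 0.07 14219 [0.732 0.74  0.748] [0.732 0.04  0.199]
side 0.2 14100 [0.715 0.725 0.74 ] [0.715 0.048 0.378]
```

Run:
```python
from h import *
for n in ("top","side"):
    im,d=r.capture(n);P,u,v=cloud(n,d)
    for z0,z1 in ((.14,.3),(.3,.4),(.4,.5),(.5,.65)):
        q=P[(P[:,2]>z0)&(P[:,2]<z1)&(P[:,1]>.02)&(P[:,1]<.28)&(P[:,0]>.64)&(P[:,0]<1.2)]
        if len(q): print(n,z0,len(q),np.round(np.percentile(q[:,0],[0,1]),3),np.round(q[q[:,0].argmin()],3))
```

```text
top 0.14 994 [0.716 0.72 ] [0.716 0.021 0.299]
top 0.3 5574 [0.706 0.716] [0.706 0.022 0.395]
top 0.4 1291 [0.7   0.811] [0.7   0.022 0.446]
side 0.14 11196 [0.644 0.725] [0.644 0.155 0.14 ]
side 0.3 11925 [0.707 0.715] [0.707 0.022 0.393]
side 0.4 2868 [0.705 0.855] [0.705 0.02  0.409]
```

The carton stays at x ≥ 0.70, so pushing from behind would be tight. Gripping the knob from above (body to x 0.687) is clear, so I do that and follow the arc.

Call:
move_arm([
  [[-0.6,0.32,0],0],
  [[-0.6,0.32,0],0],
  [[-0.6,0.32,0],0],
  [[-0.63,0.31,0],0],
  [[0,0,0.5],0],
  [[0,0,0.5],0],
  [[0,0,0.5],0],
  [[0,0,0],0],
  [[0,0,0],0],
  [[0,0,0],0],
], hand=40)

```text
time: 28.65
position: [0.6491, 0.155, 0.2019]
ee_rot: [[-1.0, 0.001, 0.003], [0.001, 1.0, 0.0], [-0.003, 0.0, -1.0]]
wrist_force: [-0.2, -0.1, 0.3]
gripper_width: 0.0401
grip_force: 0.0
```

```bash
python3 g.py | head -4
```

```text
28.65 [0.6491 0.155  0.2019]
gknob 557 [0.6392 0.1454 0.1331] [0.6585 0.1646 0.1397] [0.6482 0.155  0.1373]
hub 0
dial 2234 [0.6312 0.0912 0.094 ] [0.7068 0.1696 0.1025] [0.6668 0.1295 0.1   ]
```

Call:
move_arm([
  [[0,0,0.5],0],
  [[0,0,0.5],0],
  [[0,0,0.4],0],
  [[0,0,0.2],0],
  [[0,0,0],0],
  [[0,0,0],0],
])

```text
time: 29.45
position: [0.6488, 0.155, 0.137]
ee_rot: [[-1.0, 0.0, 0.001], [0.0, 1.0, 0.0], [-0.001, 0.0, -1.0]]
wrist_force: [0.5, 0.1, 0.8]
gripper_width: 0.0401
grip_force: 0.0
```

Call:
move_arm([
  [[0,0,0],0],
  [[0,0,0],0],
  [[0,0,0],0],
  [[0,0,0],0],
], hand=10)

```text
time: 29.85
position: [0.6487, 0.155, 0.137]
ee_rot: [[-1.0, 0.0, 0.001], [0.0, 1.0, 0.0], [-0.001, 0.0, -1.0]]
wrist_force: [0.0, 0.0, 1.9]
gripper_width: 0.0186
grip_force: 30.0
```

Call:
move_arm([
  [[0.1225,-0.08,0],0],
  [[0.13,-0.067,0],0],
  [[0.136,-0.053,0],0],
  [[0.142,-0.039,0],0],
  [[0.144,-0.023,0],0],
  [[0.12,-0.008,0],0],
  [[0,0,0],0],
  [[0,0,0],0],
  [[0,0,0],0],
])

```text
time: 30.75
position: [0.6188, 0.1437, 0.137]
ee_rot: [[-1.0, 0.001, 0.006], [0.001, 1.0, -0.0], [-0.006, -0.0, -1.0]]
wrist_force: [6.4, -0.1, -2.6]
gripper_width: 0.019
grip_force: 30.0
```

Call:
move_arm([
  [[0.04,0,0],0],
  [[0.04,0,0],0],
  [[0,0,0],0],
  [[0,0,0],0],
])

```text
time: 31.15
position: [0.6162, 0.1433, 0.137]
ee_rot: [[-1.0, 0.002, 0.008], [0.002, 1.0, -0.001], [-0.008, -0.001, -1.0]]
wrist_force: [9.8, -1.3, -4.0]
gripper_width: 0.0189
grip_force: 30.0
```

Call:
move_arm([
  [[0.05,0,0],0],
  [[0.05,0,0],0],
  [[0,0,0],0],
  [[0,0,0],0],
])

```text
time: 31.55
position: [0.6121, 0.143, 0.137]
ee_rot: [[-1.0, 0.002, 0.008], [0.002, 1.0, -0.001], [-0.008, -0.001, -1.0]]
wrist_force: [9.0, -2.0, -3.0]
gripper_width: 0.0186
grip_force: 30.0
```

The force stayed at 9 N while I moved 4 mm, so either the knob slipped in the pads or the arm is still moving. I release and look.

Call:
move_arm([
  [[0,0,0],0],
  [[0,0,0],0],
  [[0,0,0],0],
  [[0,0,-0.5],0],
  [[0,0,-0.5],0],
  [[0,0,-0.6],0],
  [[0,0,0],0],
  [[0,0,0],0],
  [[0,0,0],0],
], hand=34)

```text
time: 32.45
position: [0.6083, 0.1442, 0.1983]
ee_rot: [[-1.0, 0.0, -0.003], [0.0, 1.0, -0.0], [0.003, -0.0, -1.0]]
wrist_force: [-0.3, -0.4, -0.8]
gripper_width: 0.0338
grip_force: 0.0
```

```bash
cat >> g.py <<'E'
box("stylus",.088,.004,(.545,.6),(.07,.13))
k=(abs(P[:,2]-.1)<.004)&(P[:,0]>.57)&(P[:,0]<.68)&(P[:,1]>.05)&(P[:,1]<.14);print(cv2.minEnclosingCircle(P[k][:,:2].astype(np.float32)))
cv2.imwrite("pics/w10c.png",cv2.resize(im[120:320,180:460],None,fx=2.8,fy=2.8,interpolation=cv2.INTER_CUBIC))
im,d=r.capture("side");cv2.imwrite("pics/s10.png",cv2.resize(im[180:380,220:400],None,fx=3,fy=3,interpolation=cv2.INTER_CUBIC))
E
python3 g.py
```

```text
32.45 [0.6083 0.1442 0.1983]
gknob 541 [0.6085 0.1331 0.133 ] [0.6273 0.153  0.1394] [0.6168 0.1428 0.1374]
hub 0
dial 2940 [0.5874 0.0694 0.094 ] [0.6468 0.17   0.1036] [0.6155 0.0983 0.1001]
cknob 590 [0.4511 0.1262 0.0951] [0.4741 0.1491 0.1034] [0.4637 0.1377 0.1003]
plug 2463 [0.5004 0.0696 0.1064] [0.5477 0.1249 0.1135] [0.5236 0.0948 0.1096]
gauge_knob 0.77 [293. 207.] [0.612 0.122 0.101]
gauge_pivot 0.84 [294. 209.] [0.615 0.123 0.101]
stylus_tip 0.58 [263. 145.] [0.561 0.096 0.089]
stylus 368 [0.545  0.0841 0.0841] [0.5999 0.1208 0.092 ] [0.5749 0.0958 0.0901]
((0.6211370229721069, 0.09813567996025085), 0.029213178902864456)
```

View pics/w10c.png

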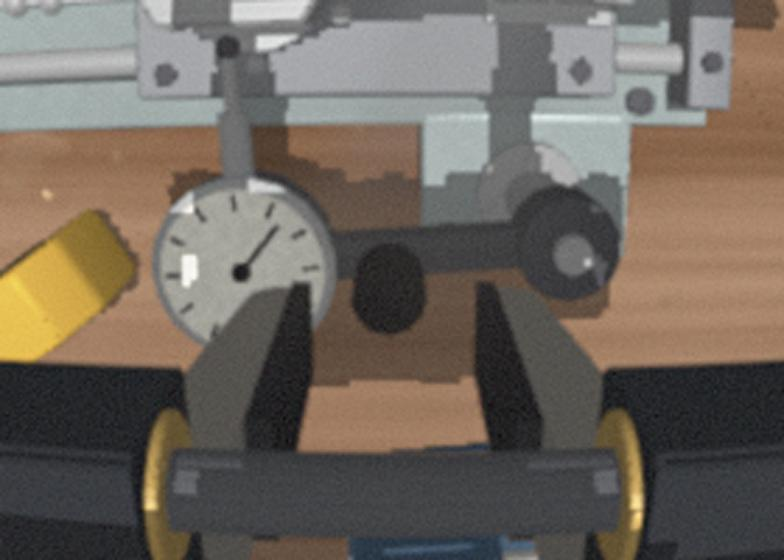

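The stylus is on the flat, the needle has moved and the knob is at (0.6178, 0.143). The pads slid past the knob, so to be sure it is on the stop I push it once from its outer side with closed fingers.

Call:
move_arm([
  [[-0.55,0,0],0],
  [[-0.55,0,0],0],
  [[0,0,0],0],
  [[0,0,0],0],
  [[0,0,0.5],0],
  [[0,0,0.5],0],
  [[0,0,0.5],0],
  [[0,0,0],0],
  [[0,0,0],0],
], hand=0)

```text
time: 33.6
position: [0.6526, 0.1443, 0.1404]
ee_rot: [[-1.0, 0.0, -0.001], [0.0, 1.0, 0.0], [0.001, 0.0, -1.0]]
wrist_force: [1.3, 0.1, 0.1]
gripper_width: 0.001
grip_force: 0.0
```

Call:
move_arm([
  [[0.1,0,0],0],
  [[0.1,0,0],0],
  [[0.1,0,0],0],
  [[0,0,0],0],
  [[0,0,0],0],
  [[0,0,0],0],
])

```text
time: 34.2
position: [0.6414, 0.1442, 0.1403]
ee_rot: [[-1.0, 0.0, 0.0], [0.0, 1.0, 0.0], [-0.0, 0.0, -1.0]]
wrist_force: [0.4, 0.2, -0.4]
gripper_width: 0.0001
grip_force: 0.0
```

Call:
move_arm([
  [[0.05,0,0],0],
  [[0.05,0,0],0],
  [[0,0,0],0],
  [[0,0,0],0],
])

```text
time: 34.6
position: [0.6373, 0.1442, 0.1402]
ee_rot: [[-1.0, 0.0, 0.0], [0.0, 1.0, 0.0], [-0.0, 0.0, -1.0]]
wrist_force: [0.7, 0.0, -0.5]
gripper_width: 0.0004
grip_force: 0.3
```

Call:
move_arm([
  [[0.04,0,0],0],
  [[0.04,0,0],0],
  [[0,0,0],0],
  [[0,0,0],0],
])

```text
time: 35.0
position: [0.6347, 0.1437, 0.1403]
ee_rot: [[-1.0, 0.0, 0.002], [0.0, 1.0, -0.001], [-0.002, -0.001, -1.0]]
wrist_force: [5.3, -2.0, -3.5]
gripper_width: 0.0003
grip_force: 2.4
```

Call:
move_arm([
  [[0.05,0,0],0],
  [[0.05,0,0],0],
  [[0,0,0],0],
  [[0,0,0],0],
])

```text
time: 35.4
position: [0.6334, 0.1435, 0.1405]
ee_rot: [[-1.0, 0.001, 0.009], [0.001, 1.0, -0.0], [-0.009, -0.0, -1.0]]
wrist_force: [14.7, -1.1, -8.7]
gripper_width: 0.0007
grip_force: 7.0
```

The force now rises stiffly, so the arm is on its stop. I back away, go clear and check.

Call:
move_arm([
  [[-0.2,0,0],0],
  [[-0.25,0,0],0],
  [[0,0,0],0],
  [[0,0,-0.6],0],
  [[0,0,-0.8],0],
  [[0,0,-0.8],0],
  [[0.7,0,-0.3],0],
  [[0.7,0,0],0],
  [[0.5,0,0],0],
  [[0,0,0],0],
])

```text
time: 36.4
position: [0.5697, 0.1447, 0.2403]
ee_rot: [[-1.0, -0.001, -0.002], [-0.001, 1.0, 0.0], [0.002, 0.0, -1.0]]
wrist_force: [0.4, -0.9, 0.6]
gripper_width: 0.0004
grip_force: 0.0
```

Call:
move_arm([
  [[0,0,0],0],
  [[0,0,0],0],
  [[0,0,0],0],
  [[0,0,0],0],
])

```text
time: 36.8
position: [0.5726, 0.1441, 0.2399]
ee_rot: [[-1.0, 0.0, -0.0], [0.0, 1.0, 0.0], [0.0, 0.0, -1.0]]
wrist_force: [-0.2, -0.2, -0.7]
gripper_width: 0.0003
grip_force: 0.0
```

```bash
python3 g.py | grep -v gauge_
python3 - <<'E'
import sys;sys.argv=['x']
from h import *
st=r.get_state();im,d=r.capture("wrist");P,u,v=cloud("wrist",d,st)
k=(abs(P[:,2]-.088)<.005)&(P[:,0]>.546)&(P[:,0]<.59)&(abs(P[:,1]-.097)<.012)
q=P[k];print("stylus y-mean by x",[(round(x,3),round(float(np.median(q[abs(q[:,0]-x)<.004][:,1])),4)) for x in (.555,.565,.575,.585) if (abs(q[:,0]-x)<.004).any()])
E
```

```text
36.8 [0.5726 0.1441 0.2399]
gknob 0
hub 0
dial 1972 [0.5861 0.0695 0.094 ] [0.6369 0.1695 0.1036] [0.6098 0.0959 0.1002]
cknob 460 [0.4513 0.1263 0.0951] [0.4747 0.1488 0.1029] [0.4627 0.1376 0.1003]
plug 1823 [0.5009 0.0694 0.1066] [0.5474 0.1242 0.1139] [0.5206 0.0945 0.1096]
stylus_tip 0.65 [272. 176.] [0.559 0.097 0.09 ]
stylus 247 [0.5505 0.0842 0.084 ] [0.5989 0.1208 0.092 ] [0.5722 0.0993 0.0901]
((0.6150254011154175, 0.09772705286741257), 0.029389725998044014)
stylus y-mean by x [(0.555, 0.0977), (0.565, 0.0983), (0.575, 0.0985), (0.585, 0.0996)]
```

View pics/s10.png

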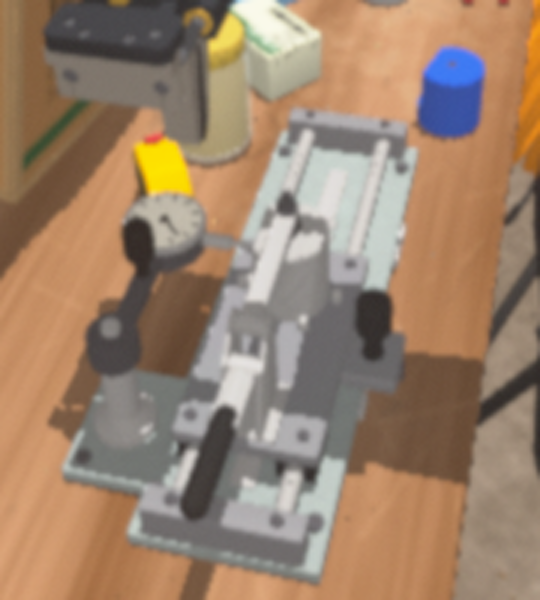

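```bash
python3 -c "
from cell import r
print(r.close_job())"
```

```text
the job is handed in; nothing more can be done
None
```

The job is handed in, and no result came back: the milled plug is seated with its flat toward the gauge and clamped, the carrier is in the gauging detent, and the gauge arm is on its stop (judged from the push force, about 15 N) with the stylus on the flat.

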